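# Sweep the used caps into the waste tray

## Robot

A 7-joint arm with a two-finger parallel gripper is mounted at the origin on the work surface. World frame = base frame: x ahead of the robot, y to its left, z up, the work surface at z = 0. Lengths are in m, angles in degrees, forces in N, time in s.
With the tool pointing down it reaches from about 0.35 to 0.9 m from the base axis. Payload 7.2 kg.
Tool frame: the origin (TCP) lies between the finger pads; the fingertips stand ahead of it and the grasp point (between the pads) lies 3 mm ahead of it (r.finger_overhang is the z of the fingertips in the tool frame, in m); z points along the fingers, x is the direction in which the jaws open and shut, and the axes are right-handed (so a half turn about z gives the same grasp; the last joint's range is limited). The gripper opens to 88 mm and grips with 3 to 60 N. Pads are 20 mm wide; open, the fingers measure 115 mm over their backs; the gripper's body (75 mm by 178 mm) begins 61 mm behind the grasp point.
Start: joints at [70.806, 23.554, -0.728, 91.456, 0.321, 64.991, -4.71], TCP at [0.165, -0.603, 0.245] pointing down, gripper open.
Joint ranges: [-169.25, 169.25], [-16.82, 113.86], [-84.01, 82.57], [7.8, 145.47], [-59.2, 239.2], [7.22, 106.19], [-163.78, 163.78]. Speed limits (degrees/s): [136.94, 136.94, 172.46, 172.46, 180, 180, 180].

## Interface

Orientations are given as [roll, pitch, yaw] about the fixed x, y, z axes, in that order (R = Rz(yaw) Ry(pitch) Rx(roll)).
In Python, from plant import r, viewer, workorder, spotter gives the robot as it stands.
- The arm moves only by the tool apply_moves, never from a script. Its arguments are lists of equal length, an entry for each row: "gripper": the opening, from -1 (shut) to 1 (fully open); "linear": the shift along the tool's x, y, z in mm, a list of three; "delta_rot": the turn, a rotation vector about the tool's x, y, z in rad, a list of three. A call has 1 to 10 rows; each row shifts and turns the commanded pose from where the row before left it, along the tool's axes as they then stand; what a row does not reach is not made up. A row lasts 1/8 s, in which the tool goes at most 62.5 mm and 10.7 degrees, less where a joint would pass 70% of its speed; a pose out of reach is approached as far as the arm can. A call with a gripper value outside its range is refused whole. The fingers move at their own pace and stop on an object; "newtons" is the grip in N (left out, the last holds). Time passes only in rows, so rows that do not move let the fingers close. It gives the time, the measured TCP pose, the force and the opening at its end, in the units of the state.
- r.observe(): the state, without advancing time (a new reading comes with each control period).
- viewer.get_image(name): name is "scene" or "top" or "wrist"; returns (picture, depth): 480x640x3 uint8, blue, green, red; 480x640 float32, m along the optical axis (not along the pixel's ray), 0 where there is no reading.
- viewer.camera_model(name): a dict with "vertical_fov" (degrees; the focal length in pixels is half the picture's height over the tangent of half this angle, whatever the lens; pixels are square), "cx", "cy" (the principal point, pixels), "k1" (the pictures are not rectified: a ray, as slopes to the right and down, at radius r is drawn at 1 + k1 r^2 times it, then the intrinsics apply), "R" (3x3) and "t" (3): a world point X has camera coordinates R X + t. Camera axes: x right, y down, z forward; pixel columns grow to the right and rows downward; lengths in m; the calibration is good to about 2 mm. A picture is of the moment at which its call begins: read the wrist's pose just before it. camera_model takes no time and is no camera call; for the wrist camera it gives the pose at the moment of the call.
- workorder.job_done(): hands the job in, once; it reports no verdict.
Trained networks look in the newest picture that a camera, given by its name, has taken for a name from the list of things; names that differ only in an ending like _2 or _b are one class to them, and where a whole thing is asked for, a point or a joint stands for the part that bears it (a point fixed in the world has none). Each returns a list of dicts, best first, with "confidence" (0 to 1); they miss things now and then, are a little off and sometimes report something else, mostly with a low value. They report only what shows in the picture. A call takes as long as a camera call.
- spotter.find_in(camera, name): "rect" ([centre column, centre row, width, height] in pixels, round what is visible of it).
The state is a dict: "t": time; "joints": joint angles; "dq": joint speeds; "tau": joint torques, N m; "tool_pos": TCP position; "orientation": TCP orientation; "force": force on the tool from outside, world axes, zero at the start; "wrist_torque": the same for the moment, N m; "opening": finger opening in m.
Only numpy, scipy, OpenCV 4.12 (cv2) and the standard library are available. Lean on these libraries where they do the work, as an engineer would, in place of code of your own. Each camera call takes 0.05 s, during which the arm holds its last target.

## Task

Clear the three used coloured caps (red, green, purple) off the decanting board: push them with the fingertips along the board and off its end into the yellow waste tray, and finish with all three lying in it. Only sweep them, do not pick any of them up. Leave the two sample pots standing where they are and the new white caps in the blue tray undisturbed.

Things in the scene. Friction and masses are not known exactly. Their poses are not given: they have to be found in the camera images.
- board: decanting board fixed to the bench: a block 260 mm (x) by 260 mm (y), its grey flat top 50 mm above the bench. A steel rail 12 mm wide and 12 mm high runs along each of its two edges at x = +-130 mm, inside the edge; the two ends at y = +-130 mm have no rail, and beyond each of them stands a tray. Origin: centre of its underside, on the bench; z up, its x and y axes along its sides.
- waste_tray: yellow open waste tray, fixed, 240 mm (x) by 120 mm (y) outside, walls 4 mm thick and 40 mm high (10 mm lower than the board's top), floor 4 mm thick. It stands 2 mm beyond the board's +y or its -y end (which one varies), axes parallel to the board's, centred 192 mm from the board's centre. Origin: centre of its underside.
- clean_tray: blue open tray for new caps, same size as the waste tray, fixed beyond the opposite end of the board. Origin: centre of its underside.
- cap_red: used red plastic screw cap: a plain disc 34 mm in diameter and 14 mm high, 15 g or so, dirty; lies flat on the board at the start and slides when pushed. Origin: centre of its underside, z up.
- cap_green: used green plastic screw cap: a plain disc 34 mm in diameter and 14 mm high, 15 g or so, dirty; lies flat on the board at the start and slides when pushed. Origin: centre of its underside, z up.
- cap_purple: used purple plastic screw cap: a plain disc 34 mm in diameter and 14 mm high, 15 g or so, dirty; lies flat on the board at the start and slides when pushed. Origin: centre of its underside, z up.
- pot_teal: white sample pot with a teal lid, 44 mm in diameter, 50 mm high, about 120 g, standing loose on the board. Leave it alone. Origin: centre of its underside, z up.
- pot_orange: white sample pot with an orange lid, 44 mm in diameter, 50 mm high, about 120 g, standing loose on the board. Leave it alone. Origin: centre of its underside, z up.
- new_cap_1: new white cap, a disc 34 mm in diameter and 14 mm high, loose on the blue tray's floor. Leave it alone. Origin: centre of its underside.
- new_cap_2: another new white cap like new_cap_1, loose on the blue tray's floor. Leave it alone.

How it is judged (in metres and radians):
At the end, for the whole second after the job is handed in: All three used caps lie at rest inside the yellow waste tray, below its rim; both sample pots stand upright within 15 mm of where they started; both new caps are within 15 mm of where they started (x of cap_red in the frame of waste_tray between -0.118 and 0.118 m and y of cap_red in the frame of waste_tray between -0.058 and 0.058 m and z of each of cap_red, cap_green, cap_purple in the frame of waste_tray below 0.038 m and linear speed of each of cap_red, cap_green, cap_purple below 0.02 m/s and x of cap_green in the frame of waste_tray between -0.118 and 0.118 m and y of cap_green in the frame of waste_tray between -0.058 and 0.058 m and x of cap_purple in the frame of waste_tray between -0.118 and 0.118 m and y of cap_purple in the frame of waste_tray between -0.058 and 0.058 m and distance of each of pot_teal, pot_orange, new_cap_1, new_cap_2 from where it was at the start of the episode below 0.015 m and angle between each of pot_teal, pot_orange's own z axis and vertical below 0.15 rad); the robot touches nothing.
It fails at once if a used cap is lifted more than 10 mm above the board's top (height (world z) of any of cap_red, cap_green, cap_purple above 0.06 m).
It fails at once if a sample pot is shifted more than 15 mm, lifted or tipped (distance of any of pot_teal, pot_orange from where it was at the start of the episode above 0.015 m or angle between any of pot_teal, pot_orange's own z axis and vertical above 0.3 rad).
It fails at once if a new cap in the blue tray is shifted more than 15 mm (distance of any of new_cap_1, new_cap_2 from where it was at the start of the episode above 0.015 m).
It fails at once if a used cap falls into the blue tray ((x of cap_red in the frame of clean_tray between -0.118 and 0.118 m and y of cap_red in the frame of clean_tray between -0.058 and 0.058 m and z of cap_red in the frame of clean_tray below 0.038 m) or (x of cap_green in the frame of clean_tray between -0.118 and 0.118 m and y of cap_green in the frame of clean_tray between -0.058 and 0.058 m and z of cap_green in the frame of clean_tray below 0.038 m) or (x of cap_purple in the frame of clean_tray between -0.118 and 0.118 m and y of cap_purple in the frame of clean_tray between -0.058 and 0.058 m and z of cap_purple in the frame of clean_tray below 0.038 m)).
It also fails if it takes over 53 s, if anything falls off the work surface, if the arm or the gripper's body presses on something with over 40 N, if the wrist force passes 120 N, or if a joint passes its speed limit or range.

## Working session

There is one attempt and no reset: what is moved stays moved. The work goes in short steps, Python scripts to look and compute and a tool call to move; the robot and the scene stay as the last step left them, time stands still between calls to the robot, and variables do not carry over. Pictures are saved under pics/ and viewed, and the job is handed in when it is done.

Besides the shell and the picture viewer there is one more tool, called after "Request:" by a JSON object that holds its "name" and its "arguments", one argument or row to a line. apply_moves: Moves the arm, as the interface text tells. Its arguments: {"type":"object","properties":{"gripper":{"type":"array"},"linear":{"type":"array"},"delta_rot":{"type":"array"},"newtons":{"type":"number"}},"required":["gripper","linear","delta_rot"]}

```bash
ls; mkdir -p pics; python3 - <<'E'
from plant import r, viewer, workorder, spotter
import cv2
print(r.observe(), r.finger_overhang)
for n in ["top","scene"]:
    im,d=viewer.get_image(n); cv2.imwrite(f"pics/{n}0.png",im)
    m=viewer.camera_model(n); print(n,m)
    if n=="top":
        import numpy as np; np.save("d0.npy",d)
E
```

```text
pics
{'t': 0.0, 'joints': array([70.80395667, 23.59855897, -0.72899759, 91.5025019 ,  0.31960641,
       64.99013414, -4.71036311]), 'dq': array([-0.10017388,  0.05094934,  0.01568523,  0.04438733, -0.01222101,
       -0.05896198,  0.03380544]), 'tau': array([ 4.26420511e-04, -5.87947869e+01,  6.42173812e-01, -2.91078383e+01,
       -5.37754479e-02,  1.85492111e-02,  1.25543065e-04]), 'tool_pos': array([ 0.16465368, -0.60244574,  0.24383589]), 'orientation': array([ 1.79995074e+02,  8.90417871e-02, -7.47107094e+01]), 'force': array([ 0.17735513, -0.31474969, -0.46146845]), 'wrist_torque': array([-0.01721974,  0.03238002,  0.03588313]), 'opening': 0.08816604722043334} 0.022
top {'vertical_fov': 43.82047762305366, 'cx': 318.92628753982524, 'cy': 234.32144477826733, 'k1': -0.06353388257239677, 'R': array([[ 0.02602683, -0.99962936,  0.00798354],
       [-0.99281663, -0.02678076, -0.11661017],
       [ 0.11678076, -0.0048912 , -0.99314567]]), 't': array([0.00466961, 0.58748408, 0.88251684])}
scene {'vertical_fov': 45.461850672614496, 'cx': 318.2776098655756, 'cy': 236.04106386670063, 'k1': -0.12146180703221855, 'R': array([[ 0.7063703 ,  0.70774324,  0.01185383],
       [ 0.60469231, -0.59464489, -0.52985345],
       [-0.36795138,  0.38144065, -0.84800638]]), 't': array([-0.43523502, -0.28583096,  1.18351381])}
```

View pics/top0.png

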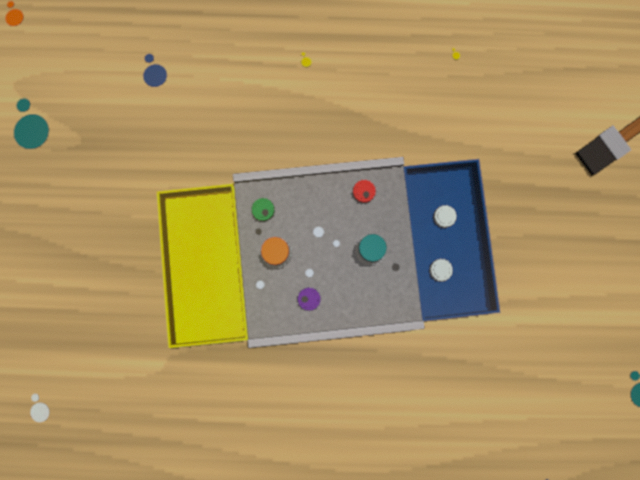

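View pics/scene0.png

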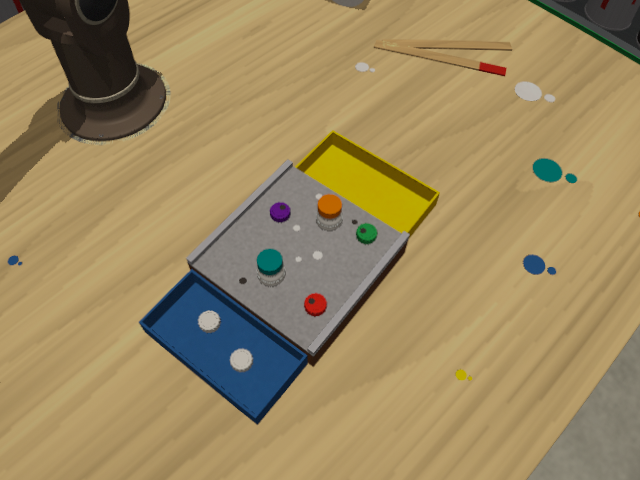

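The top view shows the yellow tray at the left (world +y) and the blue tray at the right. The caps are at red (364,191), green (263,210) and purple (308,299), the pots at orange (275,250) and teal (372,248). Next I'll convert these to metric positions.

```bash
cat > h.py <<'E'
import numpy as np, cv2
def ray(m,uv,H=480):
    f=H/2/np.tan(np.radians(m['vertical_fov'])/2)
    K=np.array([[f,0,m['cx']],[0,f,m['cy']],[0,0,1.]])
    p=cv2.undistortPoints(np.array(uv,float).reshape(-1,1,2),K,np.array([m['k1'],0,0,0,0.]))[:,0]
    return np.c_[p,np.ones(len(p))]@np.array(m['R'])
def toplane(m,uv,z):
    d=ray(m,uv); C=-np.array(m['R']).T@np.array(m['t'])
    s=(z-C[2])/d[:,2]
    return C+s[:,None]*d
HS={'cap_red':((0,150,90),(6,255,255)),'cap_green':((50,120,50),(75,255,255)),'cap_purple':((128,100,50),(150,255,255)),
'pot_teal':((84,150,60),(95,255,255)),'pot_orange':((8,180,150),(16,255,255)),'waste_tray':((26,180,60),(34,255,255)),'clean_tray':((104,150,30),(120,255,255))}
E
python3 - <<'E'
from plant import r, viewer, workorder, spotter
from h import *
im=cv2.imread('pics/top0.png'); m=viewer.camera_model('top')
hsv=cv2.cvtColor(im,cv2.COLOR_BGR2HSV)
roi=np.zeros(im.shape[:2],np.uint8); roi[150:355,150:505]=255
for n,(a,b) in HS.items():
    k=cv2.inRange(hsv,a,b)&roi
    c=max(cv2.findContours(k,0,2)[0],key=cv2.contourArea)
    (u,v),rad=cv2.minEnclosingCircle(c)
    mm=cv2.moments(c); ce=(mm['m10']/mm['m00'],mm['m01']/mm['m00'])
    z=.1 if 'pot' in n else .064
    print(n,np.round((u,v,rad),1),np.round(ce,1),toplane(m,[ce],z).round(4),end=' ')
    for zz in ([.04] if 'tray' in n else []):
        bx=cv2.boxPoints(cv2.minAreaRect(c)); print(bx.round(0).tolist(), toplane(m,bx,zz).round(4).tolist())
    if 'tray' not in n: print(spotter.find_in('top',n)[:2])
# rails corners manual
print(toplane(m,[(234,175),(403,158),(249,347),(424,328)],.062).round(4))
cv2.imwrite('pics/crop0.png',cv2.resize(im[150:360,150:510],None,fx=2.2,fy=2.2,interpolation=2))
E
```

```text
cap_red [363.8 190.8  10.9] [363.7 190.9] [[ 0.6512 -0.0451  0.064 ]] [{'rect': [365.4, 193.7, 26.5, 27.0], 'confidence': 0.81}]
cap_green [262.5 209.1  10.3] [262.5 209.2] [[0.6192 0.1056 0.064 ]] [{'rect': [261.5, 211.6, 21.3, 24.5], 'confidence': 0.76}]
cap_purple [308.6 298.6  11. ] [308.6 298.7] [[0.4881 0.0331 0.064 ]] [{'rect': [306.1, 298.1, 24.5, 24.9], 'confidence': 0.98}]
pot_teal [372.5 247.4  12.4] [375.  246.4] [[ 0.5643 -0.0598  0.1   ]] [{'rect': [369.3, 251.5, 31.6, 29.7], 'confidence': 0.92}]
pot_orange [274.4 250.6  12.9] [274.4 250.7] [[0.5543 0.0831 0.1   ]] [{'rect': [276.4, 252.8, 33.5, 28.4], 'confidence': 0.93}]
waste_tray [200.5 265.5  87.4] [201.1 265.9] [[0.5319 0.1934 0.064 ]] [[154.0, 191.0], [233.0, 184.0], [247.0, 341.0], [168.0, 348.0]] [[0.6474, 0.2764, 0.04], [0.6616, 0.155, 0.04], [0.4231, 0.1238, 0.04], [0.4091, 0.2416, 0.04]]
clean_tray [447.7 224.   69.5] [445.  225.5] [[ 0.602  -0.1679  0.064 ]] [[405.0, 167.0], [478.0, 158.0], [494.0, 286.0], [420.0, 295.0]] [[0.6947, -0.1102, 0.04], [0.7126, -0.2252, 0.04], [0.514, -0.2482, 0.04], [0.4977, -0.1359, 0.04]]
[[ 0.6705  0.1508  0.062 ]
 [ 0.7039 -0.1042  0.062 ]
 [ 0.4155  0.1182  0.062 ]
 [ 0.4495 -0.1377  0.062 ]]
```

View pics/crop0.png

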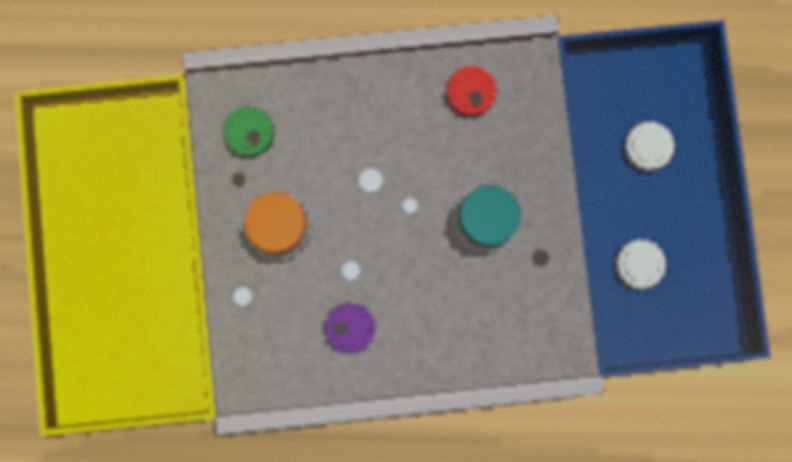

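```bash
cat >> h.py <<'E'
from scipy.spatial.transform import Rotation as Ro
C=np.array([.5598,.0068]); YAW=7.4
def B(bx,by): 
    a=np.radians(YAW); return C+np.array([[np.cos(a),-np.sin(a)],[np.sin(a),np.cos(a)]])@[bx,by]
def toB(p):
    a=np.radians(YAW); return np.array([[np.cos(a),np.sin(a)],[-np.sin(a),np.cos(a)]])@(np.array(p)[:2]-C)
def plan(p,o,tgt,n,o2=(180,0,YAW)):
    R=Ro.from_euler('xyz',o,degrees=True);R2=Ro.from_euler('xyz',o2,degrees=True)
    rv=(R.inv()*R2).as_rotvec()/n; st=(np.array(tgt)-p)/n
    L=[]
    for i in range(n):
        L.append((R.inv().apply(st)*1000).round(1).tolist()); R=R*Ro.from_rotvec(rv)
    print('lin',L); print('rot',rv.round(4).tolist())
E
python3 - <<'E'
from plant import r, viewer
from h import *
m=viewer.camera_model('top')
print('teal',toB(toplane(m,[(371.8,247.4)],.1)[0]))
for n,p in dict(red=(.6512,-.0451),green=(.6192,.1056),purple=(.4881,.0331),orange=(.5543,.0831)).items(): print(n,toB(p).round(4))
s=r.observe()
plan(s['tool_pos'],s['orientation'],[*B(.0716,.045),.16],16)
E
```

```text
teal [-0.00508737 -0.06185179]
red [ 0.084  -0.0632]
green [0.0716 0.0903]
purple [-0.0677  0.0353]
orange [0.0044 0.0764]
lin [[-32.4, -38.7, 5.3], [-28.8, -41.4, 5.3], [-25.0, -43.8, 5.3], [-21.0, -45.9, 5.3], [-16.8, -47.6, 5.3], [-12.5, -48.9, 5.3], [-8.0, -49.8, 5.3], [-3.6, -50.3, 5.3], [1.0, -50.5, 5.3], [5.5, -50.2, 5.3], [9.9, -49.5, 5.3], [14.3, -48.4, 5.3], [18.6, -46.9, 5.3], [22.7, -45.1, 5.3], [26.7, -42.9, 5.3], [30.4, -40.3, 5.3]]
rot [-0.0, 0.0, -0.0896]
```

Request:
{"name": "apply_moves", "arguments": {
  "gripper": [-0.55, -0.55, -0.55, -0.55, -0.55, -0.55, -0.55, -0.55],
  "linear": [
    [-32, -39, 5],
    [-29, -41, 5],
    [-25, -44, 5],
    [-21, -46, 5],
    [-17, -48, 5],
    [-12, -49, 5],
    [-8, -50, 5],
    [-4, -50, 5]
  ],
  "delta_rot": [
    [0, 0, -0.09],
    [0, 0, -0.09],
    [0, 0, -0.09],
    [0, 0, -0.09],
    [0, 0, -0.09],
    [0, 0, -0.09],
    [0, 0, -0.09],
    [0, 0, -0.09]
  ]
}}

```text
t: 1.35
tool_pos: [0.3956, -0.2695, 0.2048]
orientation: [180.0, -0.1, -33.3]
force: [-0.2, -0.4, -0.0]
opening: 0.02
```

Request:
{"name": "apply_moves", "arguments": {
  "gripper": [-0.55, -0.55, -0.55, -0.55, -0.55, -0.55, -0.55, -0.55, -0.55],
  "linear": [
    [1, -50, 5],
    [6, -50, 5],
    [10, -50, 5],
    [14, -48, 5],
    [19, -47, 5],
    [23, -45, 5],
    [27, -43, 5],
    [30, -40, 5],
    [0, 0, 0]
  ],
  "delta_rot": [
    [0, 0, -0.09],
    [0, 0, -0.09],
    [0, 0, -0.09],
    [0, 0, -0.09],
    [0, 0, -0.09],
    [0, 0, -0.09],
    [0, 0, -0.09],
    [0, 0, -0.09],
    [0, 0, 0]
  ]
}}

```text
t: 2.48
tool_pos: [0.6246, 0.0659, 0.164]
orientation: [-179.8, -0.0, 8.1]
force: [-0.9, -0.2, 0.2]
opening: 0.0196
```

```bash
python3 - <<'E'
from plant import r, viewer
from h import *
s=r.observe(); print(s['t'],s['tool_pos'],s['orientation'],s['joints'].round(1),s['opening'],toB(s['tool_pos']))
plan(s['tool_pos'],s['orientation'],[*B(.0716,.045),.078],2)
E
```

```text
2.475 [0.62455472 0.06592037 0.16396581] [-1.79827736e+02 -5.80758713e-03  8.14223313e+00] [ 12.5  32.  -32.7  94.3  19.2  59.4 -18. ] 0.019584473881658588 [0.07182983 0.05028785]
lin [[-0.2, 2.8, 43.0], [-0.1, 2.7, 43.0]]
rot [-0.0015, -0.0, 0.0065]
```

Request:
{"name": "apply_moves", "arguments": {
  "gripper": [-0.55, -0.55, -0.55, -0.55],
  "linear": [
    [0, 3, 30],
    [0, 2, 30],
    [0, 0, 26],
    [0, 0, 0]
  ],
  "delta_rot": [
    [0, 0, 0.013],
    [0, 0, 0],
    [0, 0, 0],
    [0, 0, 0]
  ]
}}

```text
t: 2.98
tool_pos: [0.6229, 0.0546, 0.0769]
orientation: [180.0, 0.2, 7.0]
force: [0.0, -0.1, 0.4]
opening: 0.0197
```

```bash
python3 - <<'E'
from plant import r, viewer
from h import *
s=r.observe(); print(s['t'],s['tool_pos'],s['orientation'],s['force'],toB(s['tool_pos']))
for n in('top','scene'):
    im,d=viewer.get_image(n); cv2.imwrite(f'pics/{n}1.png',im)
E
```

```text
2.975 [0.62289628 0.05455411 0.07688232] [179.95793288   0.23552383   6.95071614] [ 0.00683161 -0.12457617  0.41479692] [0.06872128 0.03922985]
```

View pics/scene1.png

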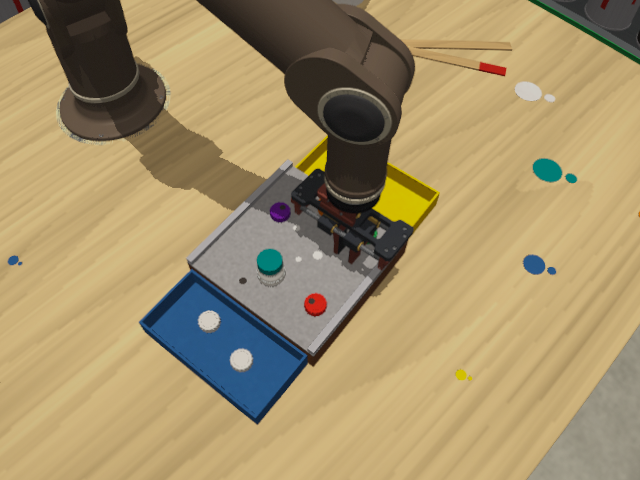

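Request:
{"name": "apply_moves", "arguments": {
  "gripper": [-0.55, -0.55, -0.55, -0.55, -0.55, -0.55, -0.55, -0.55, -0.55, -0.55],
  "linear": [
    [3, -8, 0],
    [0, -10, 0],
    [0, -12, 0],
    [0, -12, 0],
    [0, -12, 0],
    [0, -12, 0],
    [0, -12, 0],
    [0, -12, 0],
    [0, -14, 0],
    [0, -14, 0]
  ],
  "delta_rot": [
    [0, 0, -0.007],
    [0, 0, 0],
    [0, 0, 0],
    [0, 0, 0],
    [0, 0, 0],
    [0, 0, 0],
    [0, 0, 0],
    [0, 0, 0],
    [0, 0, 0],
    [0, 0, 0]
  ]
}}

```text
t: 4.32
tool_pos: [0.6121, 0.1747, 0.0786]
orientation: [-180.0, 0.0, 7.5]
force: [0.7, -0.5, 0.1]
opening: 0.0198
```

Request:
{"name": "apply_moves", "arguments": {
  "gripper": [-0.55, -0.55, -0.55, -0.55],
  "linear": [
    [0, 0, 0],
    [0, 0, -20],
    [0, 10, -40],
    [0, 10, -30]
  ],
  "delta_rot": [
    [0, 0, 0],
    [0, 0, 0],
    [0, 0, 0],
    [0, 0, 0]
  ]
}}

```text
t: 4.82
tool_pos: [0.6156, 0.1531, 0.1716]
orientation: [180.0, -0.1, 7.4]
force: [0.5, 0.1, -0.3]
opening: 0.0198
```

```bash
python3 - <<'E'
from plant import r, viewer
from h import *
s=r.observe(); print(s['t'],s['tool_pos'],s['orientation'],s['force'],toB(s['tool_pos']))
for n in('top','scene'):
    im,d=viewer.get_image(n); cv2.imwrite(f'pics/{n}2.png',im)
plan(s['tool_pos'],s['orientation'],[*B(.084,-.108),.165],6)
E
```

```text
4.825 [0.61558349 0.1530795  0.17162198] [ 1.79999794e+02 -1.13141269e-01  7.40848160e+00] [ 0.46058904  0.14043875 -0.33801996] [0.07415903 0.13787649]
lin [[1.6, 41.0, 1.1], [1.6, 41.0, 1.1], [1.6, 41.0, 1.1], [1.6, 41.0, 1.1], [1.6, 41.0, 1.1], [1.6, 41.0, 1.1]]
rot [0.0, -0.0003, 0.0]
```

View pics/scene2.png

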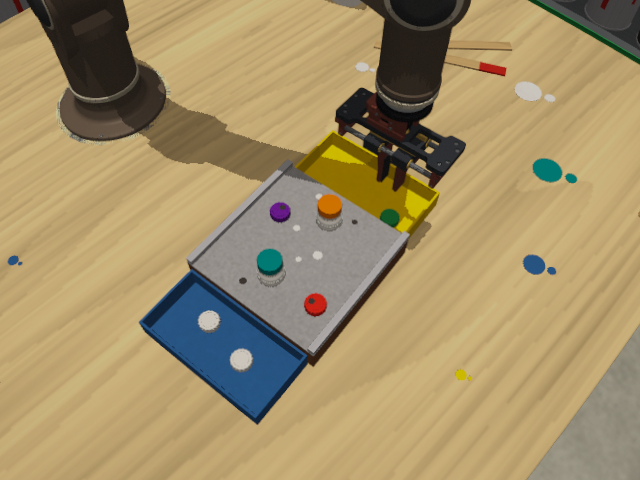

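View pics/top2.png

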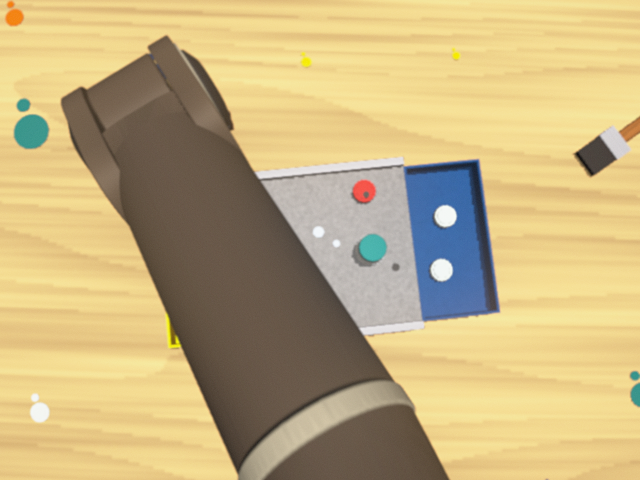

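The green cap is in the yellow tray at (390,217) in the scene view, and the pots haven't moved. Red is next.

Request:
{"name": "apply_moves", "arguments": {
  "gripper": [-0.55, -0.55, -0.55, -0.55, -0.55, -0.55, -0.55],
  "linear": [
    [2, 41, 1],
    [2, 41, 1],
    [2, 41, 1],
    [2, 41, 1],
    [1, 41, 1],
    [1, 41, 1],
    [0, 0, 0]
  ],
  "delta_rot": [
    [0, 0, 0],
    [0, 0, 0],
    [0, 0, 0],
    [0, 0, 0],
    [0, 0, 0],
    [0, 0, 0],
    [0, 0, 0]
  ]
}}

```text
t: 5.8
tool_pos: [0.6564, -0.0944, 0.1621]
orientation: [179.9, 0.1, 7.0]
force: [-0.7, -0.1, -0.0]
opening: 0.0199
```

```bash
python3 - <<'E'
from plant import r, viewer
from h import *
s=r.observe(); print(s['t'],s['tool_pos'],s['orientation'],s['force'],toB(s['tool_pos']))
E
```

```text
5.8 [ 0.6563699  -0.09444876  0.16210332] [1.79877031e+02 6.78026950e-02 7.04834102e+00] [-0.65725536 -0.09885721 -0.04001451] [ 0.08272519 -0.11284325]
```

Request:
{"name": "apply_moves", "arguments": {
  "gripper": [-0.55, -0.55, -0.55, -0.55],
  "linear": [
    [1, -2, 30],
    [0, 0, 30],
    [0, 0, 25],
    [0, 0, 0]
  ],
  "delta_rot": [
    [0, 0, -0.006],
    [0, 0, 0],
    [0, 0, 0],
    [0, 0, 0]
  ]
}}

```text
t: 6.3
tool_pos: [0.6558, -0.0858, 0.0758]
orientation: [-179.9, 0.2, 7.8]
force: [-0.4, 0.6, -0.5]
opening: 0.0194
```

```bash
python3 - <<'E'
from plant import r, viewer
from h import *
s=r.observe(); print(s['t'],s['tool_pos'],s['orientation'],s['force'],toB(s['tool_pos']))
im,d=viewer.get_image('scene'); cv2.imwrite(f'pics/scene3.png',im)
E
```

```text
6.3 [ 0.65583131 -0.08584345  0.0758428 ] [-179.92061736    0.21742435    7.8402255 ] [-0.42827941  0.55013846 -0.47490998] [ 0.08329941 -0.10424024]
```

View pics/scene3.png

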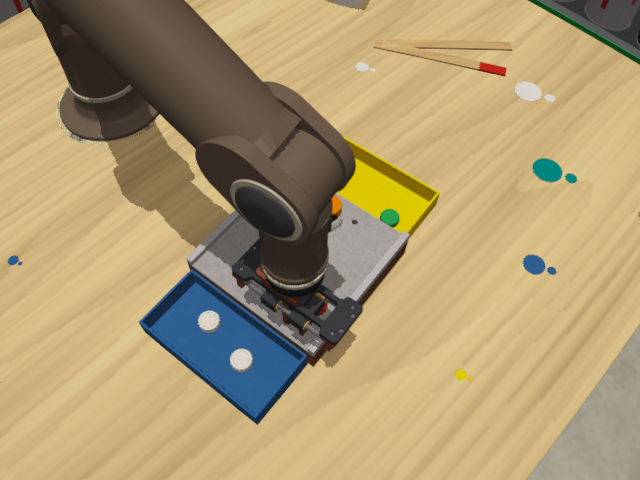

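Request:
{"name": "apply_moves", "arguments": {
  "gripper": [-0.55, -0.55, -0.55, -0.55, -0.55, -0.55, -0.55, -0.55, -0.55, -0.55],
  "linear": [
    [0, -8, -1],
    [0, -10, 0],
    [0, -12, 0],
    [0, -12, 0],
    [0, -12, 0],
    [0, -12, 0],
    [0, -12, 0],
    [0, -12, 0],
    [0, -12, 0],
    [0, -10, 0]
  ],
  "delta_rot": [
    [0, 0, 0.006],
    [0, 0, 0],
    [0, 0, 0],
    [0, 0, 0],
    [0, 0, 0],
    [0, 0, 0],
    [0, 0, 0],
    [0, 0, 0],
    [0, 0, 0],
    [0, 0, 0]
  ]
}}

```text
t: 7.6
tool_pos: [0.6427, 0.0253, 0.0786]
orientation: [-180.0, 0.0, 7.5]
force: [-0.2, -0.7, 0.6]
opening: 0.0199
```

```bash
python3 - <<'E'
from plant import r, viewer
from h import *
s=r.observe(); print(s['t'],s['tool_pos'],s['orientation'],s['force'],toB(s['tool_pos']))
im,d=viewer.get_image('scene'); cv2.imwrite(f'pics/scene4.png',cv2.resize(im[120:380,140:460],None,fx=2.3,fy=2.3))
E
```

```text
7.6 [0.64270722 0.02528606 0.07862473] [-1.79990419e+02  1.99638805e-03  7.46540150e+00] [-0.16958592 -0.72811081  0.64050662] [0.08459762 0.00765401]
```

View pics/scene4.png

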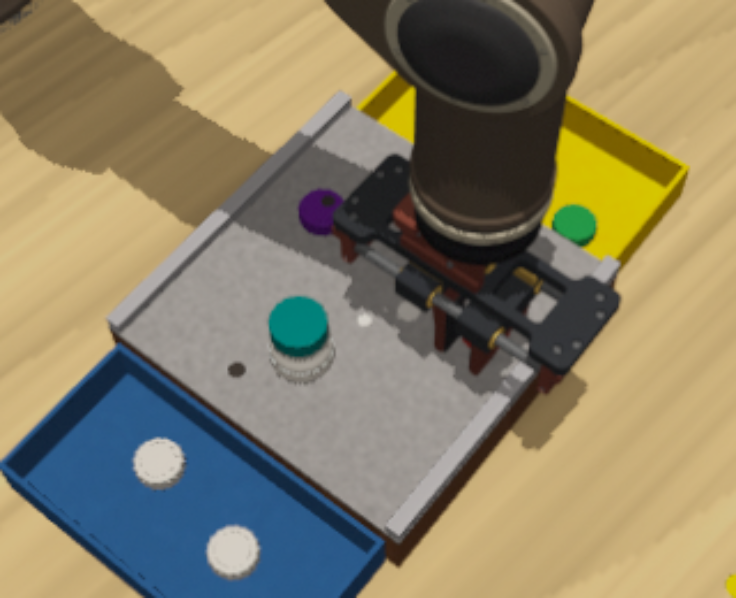

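Request:
{"name": "apply_moves", "arguments": {
  "gripper": [-0.55, -0.55, -0.55, -0.55, -0.55, -0.55, -0.55, -0.55, -0.55, -0.55],
  "linear": [
    [0, -14, 0],
    [0, -14, 0],
    [0, -14, 0],
    [0, -14, 0],
    [0, -14, 0],
    [0, -14, 0],
    [0, -14, 0],
    [0, -14, 0],
    [0, -16, 0],
    [0, -18, 0]
  ],
  "delta_rot": [
    [0, 0, 0],
    [0, 0, 0],
    [0, 0, 0],
    [0, 0, 0],
    [0, 0, 0],
    [0, 0, 0],
    [0, 0, 0],
    [0, 0, 0],
    [0, 0, 0],
    [0, 0, 0]
  ]
}}

```text
t: 8.9
tool_pos: [0.6238, 0.1701, 0.0786]
orientation: [180.0, -0.0, 7.4]
force: [-0.6, -0.2, -0.8]
opening: 0.0193
```

Request:
{"name": "apply_moves", "arguments": {
  "gripper": [-0.55, -0.55, -0.55, -0.55],
  "linear": [
    [0, 0, 0],
    [0, 0, -20],
    [0, 0, -40],
    [0, 0, -30]
  ],
  "delta_rot": [
    [0, 0, 0],
    [0, 0, 0],
    [0, 0, 0],
    [0, 0, 0]
  ]
}}

```text
t: 9.4
tool_pos: [0.6247, 0.1682, 0.1717]
orientation: [180.0, -0.1, 7.4]
force: [0.8, 0.0, 0.9]
opening: 0.0199
```

```bash
python3 - <<'E'
from plant import r, viewer
from h import *
s=r.observe(); print(s['t'],s['tool_pos'],s['orientation'],s['force'],toB(s['tool_pos']))
im,d=viewer.get_image('scene'); cv2.imwrite(f'pics/scene5.png',cv2.resize(im[100:380,140:460],None,fx=2.1,fy=2.1))
plan(s['tool_pos'],s['orientation'],[*B(-.0677,-.010),.165],5)
E
```

```text
9.4 [0.62473112 0.16824258 0.17165945] [ 1.79991971e+02 -1.16324324e-01  7.37208454e+00] [0.75497189 0.03654867 0.90674732] [0.08518341 0.15173511]
lin [[-30.6, 32.4, 1.3], [-30.6, 32.4, 1.3], [-30.6, 32.4, 1.3], [-30.6, 32.4, 1.3], [-30.6, 32.3, 1.3]]
rot [0.0, -0.0004, -0.0001]
```

View pics/scene5.png

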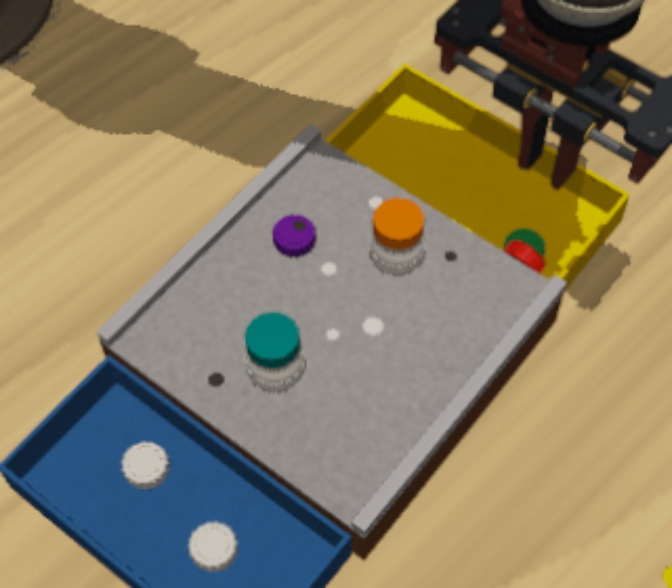

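Red is in the tray too, leaning against green at about (522,255) in the crop. I'll move on to purple.

Request:
{"name": "apply_moves", "arguments": {
  "gripper": [-0.55, -0.55, -0.55, -0.55, -0.55, -0.55],
  "linear": [
    [-31, 32, 1],
    [-31, 32, 1],
    [-31, 32, 1],
    [-30, 32, 1],
    [-30, 32, 1],
    [0, 0, 0]
  ],
  "delta_rot": [
    [0, 0, 0],
    [0, 0, 0],
    [0, 0, 0],
    [0, 0, 0],
    [0, 0, 0],
    [0, 0, 0]
  ]
}}

```text
t: 10.2
tool_pos: [0.4916, -0.0134, 0.1646]
orientation: [179.8, 0.0, 7.1]
force: [0.2, 0.3, 0.4]
opening: 0.0197
```

```bash
python3 - <<'E'
from plant import r, viewer
from h import *
s=r.observe(); print(s['t'],s['tool_pos'],s['orientation'],s['force'],toB(s['tool_pos']))
E
```

```text
10.2 [ 0.49163478 -0.01339249  0.16455978] [1.79847776e+02 2.04363146e-02 7.11312522e+00] [0.22177877 0.27077208 0.3724697 ] [-0.07019819 -0.01124493]
```

Request:
{"name": "apply_moves", "arguments": {
  "gripper": [-0.55, -0.55, -0.55, -0.55],
  "linear": [
    [2, 0, 30],
    [0, 0, 30],
    [0, 0, 26],
    [0, 0, 0]
  ],
  "delta_rot": [
    [0, 0, 0],
    [0, 0, 0],
    [0, 0, 0],
    [0, 0, 0]
  ]
}}

```text
t: 10.7
tool_pos: [0.4947, -0.0086, 0.0769]
orientation: [-180.0, 0.1, 7.5]
force: [-0.1, -0.2, 0.2]
opening: 0.0196
```

```bash
python3 - <<'E'
from plant import r, viewer
from h import *
s=r.observe(); print(s['t'],s['tool_pos'],s['orientation'],s['force'],toB(s['tool_pos']))
E
```

```text
10.7 [ 0.4946601  -0.00861587  0.07692383] [-1.79959590e+02  1.18946166e-01  7.47383492e+00] [-0.11783161 -0.16206087  0.16333033] [-0.06658285 -0.00689774]
```

Now push 160 mm to y ≈ 0.155.

Request:
{"name": "apply_moves", "arguments": {
  "gripper": [-0.55, -0.55, -0.55, -0.55, -0.55, -0.55, -0.55, -0.55, -0.55, -0.55],
  "linear": [
    [-1, -8, 0],
    [0, -10, 0],
    [0, -12, 0],
    [0, -12, 0],
    [0, -12, 0],
    [0, -12, 0],
    [0, -12, 0],
    [0, -12, 0],
    [0, -12, 0],
    [0, -12, 0]
  ],
  "delta_rot": [
    [0, 0, 0],
    [0, 0, 0],
    [0, 0, 0],
    [0, 0, 0],
    [0, 0, 0],
    [0, 0, 0],
    [0, 0, 0],
    [0, 0, 0],
    [0, 0, 0],
    [0, 0, 0]
  ]
}}

```text
t: 11.95
tool_pos: [0.479, 0.1046, 0.0776]
orientation: [-180.0, 0.0, 7.5]
force: [-0.8, -0.4, -0.1]
opening: 0.0196
```

Request:
{"name": "apply_moves", "arguments": {
  "gripper": [-0.55, -0.55, -0.55, -0.55, -0.55, -0.55, -0.55, -0.55],
  "linear": [
    [0, -14, 0],
    [0, -14, 0],
    [0, -16, 0],
    [0, -10, 0],
    [0, 0, 0],
    [0, 0, -20],
    [0, 0, -40],
    [0, 0, -40]
  ],
  "delta_rot": [
    [0, 0, 0],
    [0, 0, 0],
    [0, 0, 0],
    [0, 0, 0],
    [0, 0, 0],
    [0, 0, 0],
    [0, 0, 0],
    [0, 0, 0]
  ]
}}

```text
t: 12.95
tool_pos: [0.472, 0.1566, 0.1785]
orientation: [180.0, 0.1, 7.4]
force: [0.1, 0.7, 0.0]
opening: 0.0197
```

```bash
python3 - <<'E'
from plant import r, viewer
from h import *
s=r.observe(); print(s['t'],s['tool_pos'],s['orientation'],s['force'],toB(s['tool_pos']))
im,d=viewer.get_image('scene'); cv2.imwrite(f'pics/scene6.png',cv2.resize(im[100:380,140:460],None,fx=2.1,fy=2.1))
E
```

```text
12.95 [0.4719895  0.15655699 0.17847818] [1.79982402e+02 5.87874221e-02 7.40516789e+00] [0.08220126 0.7243693  0.04648357] [-0.0677911   0.15981929]
```

View pics/scene6.png

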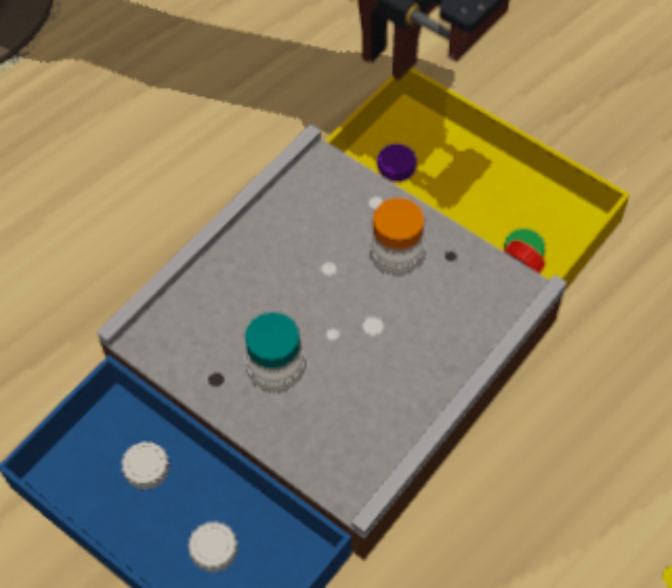

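All three caps are in the yellow tray. I'll back the arm off for a clear top view, so I can check whether red is below the rim.

Request:
{"name": "apply_moves", "arguments": {
  "gripper": [-0.55, -0.55, -0.55, -0.55, -0.55, -0.55, -0.55, -0.55, -0.55, -0.55],
  "linear": [
    [0, 30, -20],
    [0, 45, -10],
    [0, 45, -10],
    [0, 45, 0],
    [0, 45, 0],
    [0, 45, 0],
    [0, 45, 0],
    [0, 45, 0],
    [0, 30, 0],
    [0, 0, 0]
  ],
  "delta_rot": [
    [0, 0, 0],
    [0, 0, 0.05],
    [0, 0, 0.05],
    [0, 0, 0.05],
    [0, 0, 0.05],
    [0, 0, 0.05],
    [0, 0, 0.05],
    [0, 0, 0.05],
    [0, 0, 0],
    [0, 0, 0]
  ]
}}

```text
t: 14.25
tool_pos: [0.462, -0.218, 0.2173]
orientation: [179.9, 0.0, -12.9]
force: [0.3, 0.3, 0.5]
opening: 0.0198
```

```bash
python3 - <<'E'
from plant import r, viewer
from h import *
s=r.observe(); print(s['t'],s['tool_pos'],s['force'])
for n in ('top','scene'):
    im,d=viewer.get_image(n); cv2.imwrite(f'pics/{n}7.png',cv2.resize(im[150:360,150:510] if n=='top' else im[100:380,240:480],None,fx=2.1,fy=2.1,interpolation=2))
    m=viewer.camera_model(n); hsv=cv2.cvtColor(im,cv2.COLOR_BGR2HSV)
    roi=np.zeros(im.shape[:2],np.uint8); roi[120:400,150:510]=255
    for k in HS:
        if 'tray' in k: continue
        q=cv2.inRange(hsv,*HS[k])&roi
        cs=cv2.findContours(q,0,2)[0]
        if not cs: print(k,None); continue
        c=max(cs,key=cv2.contourArea); M=cv2.moments(c)
        if M['m00']<5: continue
        msk=np.zeros_like(q); cv2.drawContours(msk,[c],-1,255,-1)
        v,u=np.nonzero((msk>0)&(d>0)); dd=d[v,u]
        X=(ray(m,np.c_[u,v])@np.array(m['R']).T)*dd[:,None]
        W=(X-np.array(m['t']))@np.array(m['R'])
        print(n,k,len(u),'boardframe',toB(np.median(W,0)).round(4),'z med/min/max',np.percentile(W[:,2],[50,5,95]).round(4))
E
```

```text
14.25 [ 0.46196125 -0.21804568  0.21725124] [0.30640558 0.30269742 0.45714878]
top cap_red 123 boardframe [0.0839 0.1432] z med/min/max [0.0487 0.0443 0.0524]
top cap_green 296 boardframe [0.0715 0.1689] z med/min/max [0.0183 0.0156 0.0208]
top cap_purple 317 boardframe [-0.0679  0.1741] z med/min/max [0.0183 0.0159 0.021 ]
top pot_teal 364 boardframe [-0.0036 -0.0663] z med/min/max [0.1    0.098  0.1025]
top pot_orange 511 boardframe [0.0042 0.0765] z med/min/max [0.1001 0.0977 0.1025]
scene cap_red 137 boardframe [0.0877 0.143 ] z med/min/max [0.0464 0.0393 0.0505]
scene cap_green 96 boardframe [0.0707 0.1761] z med/min/max [0.0168 0.014  0.0195]
scene cap_purple 240 boardframe [-0.0652  0.1726] z med/min/max [0.0169 0.0112 0.0193]
scene pot_teal 448 boardframe [-0.0035 -0.063 ] z med/min/max [0.0992 0.0969 0.1014]
scene pot_orange 262 boardframe [0.0029 0.0796] z med/min/max [0.0992 0.0972 0.1012]
```

View pics/top7.png

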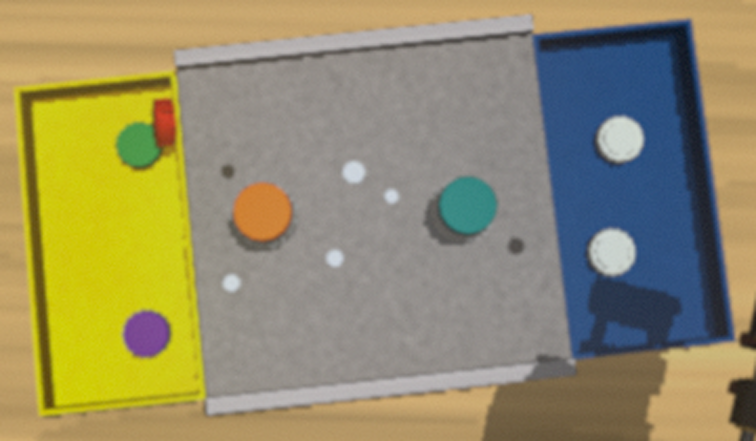

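View pics/scene7.png

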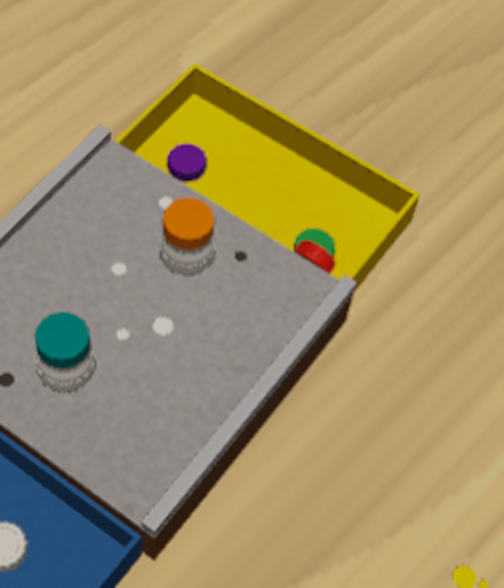

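Green and purple lie flat. Red stands on edge, wedged between the wall and green, with its top at z ≈ 0.05. That leaves it too close to the limit. I'll straddle green with open fingers and sweep it sideways along the tray floor so red can drop.

```bash
python3 - <<'E'
from plant import r, viewer
from h import *
s=r.observe()
plan(s['tool_pos'],s['orientation'],[*B(.0715,.177),.17],10)
E
```

```text
lin [[5.2, -42.8, 4.8], [6.7, -42.6, 4.8], [8.2, -42.3, 4.8], [9.7, -42.0, 4.8], [11.2, -41.7, 4.8], [12.6, -41.3, 4.8], [14.0, -40.8, 4.8], [15.5, -40.3, 4.7], [16.9, -39.7, 4.7], [18.2, -39.1, 4.7]]
rot [-0.0, 0.0, -0.035]
```

Request:
{"name": "apply_moves", "arguments": {
  "gripper": [-0.55, -0.55, -0.55, 0.14, 0.14, 0.14, 0.14, 0.14, 0.14, 0.14],
  "linear": [
    [5, -43, 5],
    [7, -43, 5],
    [8, -42, 5],
    [10, -42, 5],
    [11, -42, 5],
    [13, -41, 5],
    [14, -41, 5],
    [15, -40, 5],
    [17, -40, 5],
    [18, -39, 5]
  ],
  "delta_rot": [
    [0, 0, -0.035],
    [0, 0, -0.035],
    [0, 0, -0.035],
    [0, 0, -0.035],
    [0, 0, -0.035],
    [0, 0, -0.035],
    [0, 0, -0.035],
    [0, 0, -0.035],
    [0, 0, -0.035],
    [0, 0, -0.035]
  ]
}}

```text
t: 15.6
tool_pos: [0.6072, 0.1949, 0.1675]
orientation: [-180.0, 0.0, 7.6]
force: [0.3, -0.2, 0.2]
opening: 0.05
```

Request:
{"name": "apply_moves", "arguments": {
  "gripper": [0.14, 0.14],
  "linear": [
    [0, 0, 0],
    [0, 0, 0]
  ],
  "delta_rot": [
    [0, 0, 0],
    [0, 0, 0]
  ]
}}

```text
t: 15.85
tool_pos: [0.6069, 0.1923, 0.1674]
orientation: [180.0, 0.0, 7.5]
force: [0.1, -1.4, -0.1]
opening: 0.0497
```

```bash
python3 - <<'E'
from plant import r, viewer
from h import *
s=r.observe(); print(s['t'],s['tool_pos'],s['orientation'],s['opening'],toB(s['tool_pos']))
plan(s['tool_pos'],s['orientation'],[*B(.0715,.177),.08],1)
E
```

```text
15.85 [0.60686753 0.19230262 0.16738566] [1.79980022e+02 4.26440841e-02 7.52515638e+00] 0.049719919679554324 [0.07056743 0.17789551]
lin [[1.0, 0.9, 87.4]]
rot [0.0003, 0.0007, 0.0022]
```

Request:
{"name": "apply_moves", "arguments": {
  "gripper": [0.14, 0.14, 0.14, 0.14, 0.14],
  "linear": [
    [1, 0, 30],
    [0, 0, 30],
    [0, 0, 30],
    [0, 0, 12],
    [0, 0, 0]
  ],
  "delta_rot": [
    [0, 0, 0],
    [0, 0, 0],
    [0, 0, 0],
    [0, 0, 0],
    [0, 0, 0]
  ]
}}

```text
t: 16.48
tool_pos: [0.6084, 0.1911, 0.0655]
orientation: [180.0, 0.1, 7.4]
force: [0.0, 0.3, 0.0]
opening: 0.0499
```

```bash
python3 - <<'E'
from plant import r, viewer
from h import *
s=r.observe(); print(s['t'],s['tool_pos'],s['orientation'],s['opening'],toB(s['tool_pos']))
im,d=viewer.get_image('scene'); cv2.imwrite('pics/scene8.png',cv2.resize(im[80:300,280:480],None,fx=2.7,fy=2.7,interpolation=2))
E
```

```text
16.475 [0.60835945 0.19105339 0.06547188] [1.79973726e+02 5.28524647e-02 7.39929476e+00] 0.049874052085012166 [0.07188603 0.17646453]
```

View pics/scene8.png

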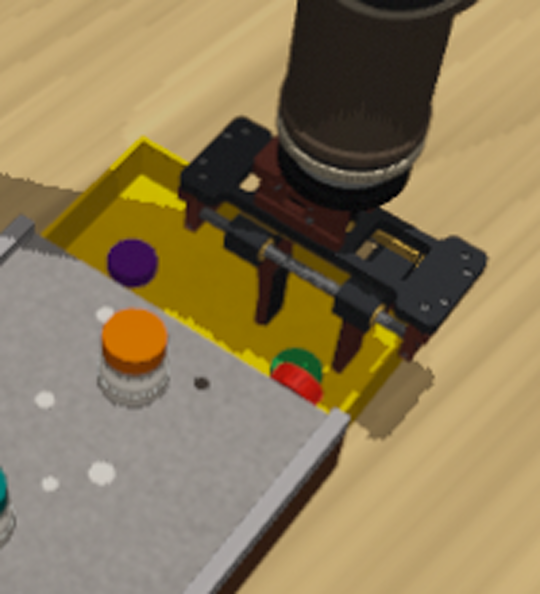

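Request:
{"name": "apply_moves", "arguments": {
  "gripper": [0.14, 0.14, 0.14, 0.14],
  "linear": [
    [0, 0, 14],
    [0, 0, 12],
    [0, 0, 6],
    [0, 0, 0]
  ],
  "delta_rot": [
    [0, 0, 0],
    [0, 0, 0],
    [0, 0, 0],
    [0, 0, 0]
  ]
}}

```text
t: 17.02
tool_pos: [0.6082, 0.1918, 0.0329]
orientation: [180.0, 0.1, 7.5]
force: [0.2, -0.3, -0.4]
opening: 0.0497
```

Request:
{"name": "apply_moves", "arguments": {
  "gripper": [0.14, 0.14, 0.14, 0.14, 0.14, 0.14, 0.14, 0.14],
  "linear": [
    [-6, 0, 0],
    [-7, 0, 0],
    [-8, 0, 0],
    [-8, 0, 0],
    [-8, 0, 0],
    [-8, 0, 0],
    [-5, 0, 0],
    [0, 0, 0]
  ],
  "delta_rot": [
    [0, 0, 0],
    [0, 0, 0],
    [0, 0, 0],
    [0, 0, 0],
    [0, 0, 0],
    [0, 0, 0],
    [0, 0, 0],
    [0, 0, 0]
  ]
}}

```text
t: 18.02
tool_pos: [0.5586, 0.1853, 0.0336]
orientation: [180.0, 0.0, 7.5]
force: [0.4, 0.1, 0.4]
opening: 0.0503
```

```bash
python3 - <<'E'
from plant import r, viewer
from h import *
s=r.observe(); print(s['t'],s['tool_pos'],s['orientation'],s['opening'],toB(s['tool_pos']))
im,d=viewer.get_image('scene'); cv2.imwrite('pics/scene9.png',cv2.resize(im[80:300,280:480],None,fx=2.7,fy=2.7,interpolation=2))
E
```

```text
18.025 [0.55864877 0.18533031 0.03364691] [1.79991415e+02 1.34682418e-02 7.45906765e+00] 0.05034034554754868 [0.02185228 0.17719164]
```

View pics/scene9.png

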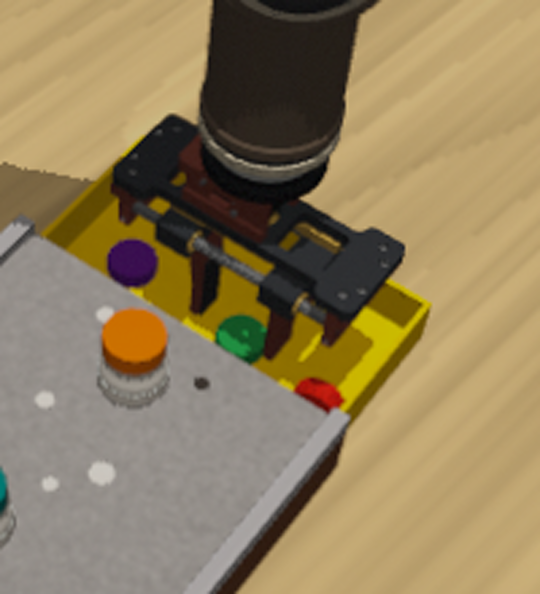

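Green has slid away and red has dropped. I'll lift, retreat and verify.

Request:
{"name": "apply_moves", "arguments": {
  "gripper": [0.14, 0.14, 0.14, 0.14, 0.14, 0.14],
  "linear": [
    [3, 0, 0],
    [0, 0, -15],
    [0, 0, -35],
    [0, 0, -45],
    [0, 0, -45],
    [0, 0, -45]
  ],
  "delta_rot": [
    [0, 0, 0],
    [0, 0, 0],
    [0, 0, 0],
    [0, 0, 0],
    [0, 0, 0],
    [0, 0, 0]
  ]
}}

```text
t: 18.82
tool_pos: [0.5619, 0.1859, 0.2213]
orientation: [-180.0, -0.0, 7.5]
force: [1.0, 0.8, -0.1]
opening: 0.0499
```

Request:
{"name": "apply_moves", "arguments": {
  "gripper": [0.14, 0.14, 0.14, 0.14, 0.14, 0.14, 0.14, 0.14, 0.14, 0.14],
  "linear": [
    [-5, 40, 0],
    [-8, 45, 0],
    [-8, 45, 0],
    [-8, 45, 0],
    [-8, 45, 0],
    [-8, 45, 0],
    [-8, 45, 0],
    [0, 45, 0],
    [0, 40, 0],
    [0, 0, 0]
  ],
  "delta_rot": [
    [0, 0, 0],
    [0, 0, 0.05],
    [0, 0, 0.05],
    [0, 0, 0.05],
    [0, 0, 0.05],
    [0, 0, 0.05],
    [0, 0, 0.05],
    [0, 0, 0.05],
    [0, 0, 0],
    [0, 0, 0]
  ]
}}

```text
t: 20.08
tool_pos: [0.4984, -0.2107, 0.2194]
orientation: [179.9, -0.0, -12.9]
force: [-0.1, -0.0, 0.5]
opening: 0.0497
```

```bash
python3 - <<'E'
from plant import r, viewer
from h import *
s=r.observe(); print(s['t'],s['tool_pos'],s['force'])
for n in ('top','scene'):
    im,d=viewer.get_image(n); cv2.imwrite(f'pics/{n}10.png',cv2.resize(im[150:360,150:510] if n=='top' else im[100:380,140:480],None,fx=2.1,fy=2.1,interpolation=2))
    m=viewer.camera_model(n); hsv=cv2.cvtColor(im,cv2.COLOR_BGR2HSV)
    roi=np.zeros(im.shape[:2],np.uint8); roi[120:400,150:510]=255
    for k in HS:
        if 'tray' in k: continue
        q=cv2.inRange(hsv,*HS[k])&roi
        cs=cv2.findContours(q,0,2)[0]
        if not cs: print(k,None); continue
        c=max(cs,key=cv2.contourArea); M=cv2.moments(c)
        if M['m00']<5: continue
        msk=np.zeros_like(q); cv2.drawContours(msk,[c],-1,255,-1)
        v,u=np.nonzero((msk>0)&(d>0)); dd=d[v,u]
        X=(ray(m,np.c_[u,v])@np.array(m['R']).T)*dd[:,None]
        W=(X-np.array(m['t']))@np.array(m['R'])
        print(n,k,len(u),'boardframe',toB(np.median(W,0)).round(4),'z med/min/max',np.percentile(W[:,2],[50,5,95]).round(4))
E
```

```text
20.075 [ 0.49839324 -0.21071448  0.21944887] [-0.06467488 -0.03157525  0.49139862]
top cap_red 115 boardframe [0.0994 0.1514] z med/min/max [0.0368 0.0327 0.0401]
top cap_green 316 boardframe [0.0277 0.1677] z med/min/max [0.0184 0.0156 0.021 ]
top cap_purple 318 boardframe [-0.0682  0.1743] z med/min/max [0.0181 0.0156 0.021 ]
top pot_teal 351 boardframe [-0.0035 -0.0666] z med/min/max [0.0998 0.0975 0.1022]
top pot_orange 508 boardframe [0.0042 0.0764] z med/min/max [0.1002 0.0977 0.1023]
scene cap_red 124 boardframe [0.1002 0.1509] z med/min/max [0.0347 0.029  0.0386]
scene cap_green 227 boardframe [0.0298 0.1673] z med/min/max [0.017  0.0136 0.0198]
scene cap_purple 237 boardframe [-0.0653  0.1728] z med/min/max [0.0169 0.0104 0.0199]
scene pot_teal 449 boardframe [-0.0031 -0.0626] z med/min/max [0.0993 0.0971 0.1016]
scene pot_orange 280 boardframe [0.0042 0.0796] z med/min/max [0.0993 0.0968 0.1011]
```

View pics/top10.png

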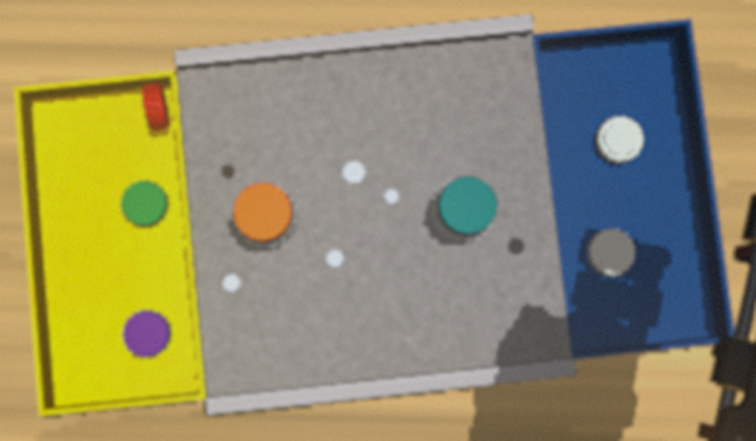

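View pics/scene10.png

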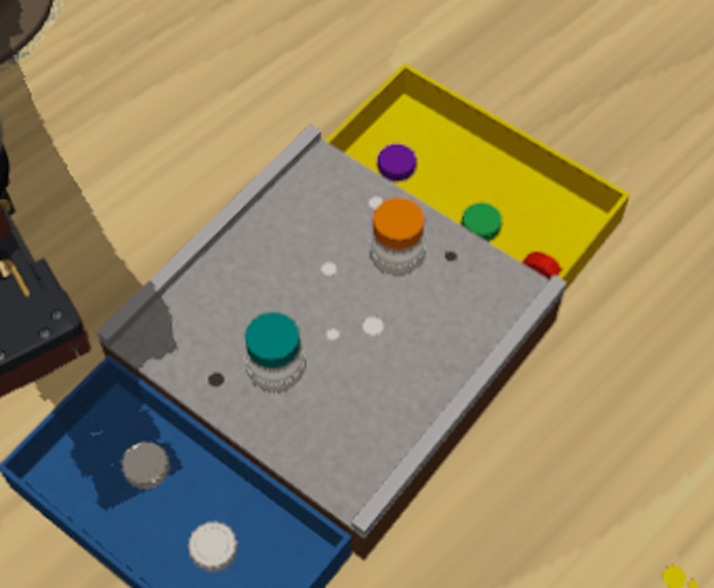

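Red now stands on its rim on the tray floor in the corner, top at z ≈ 0.037–0.038, which puts its centre at about 0.021, well below the rim. I'll check that it stays still.

Request:
{"name": "apply_moves", "arguments": {
  "gripper": [0.14, 0.14, 0.14, 0.14, 0.14, 0.14, 0.14, 0.14],
  "linear": [
    [0, 0, 0],
    [0, 0, 0],
    [0, 0, 0],
    [0, 0, 0],
    [0, 0, 0],
    [0, 0, 0],
    [0, 0, 0],
    [0, 0, 0]
  ],
  "delta_rot": [
    [0, 0, 0],
    [0, 0, 0],
    [0, 0, 0],
    [0, 0, 0],
    [0, 0, 0],
    [0, 0, 0],
    [0, 0, 0],
    [0, 0, 0]
  ]
}}

```text
t: 21.18
tool_pos: [0.4994, -0.2072, 0.2186]
orientation: [-180.0, -0.0, -12.6]
force: [-0.6, 0.3, 0.5]
opening: 0.0499
```

```bash
python3 - <<'E'
from plant import r, viewer
from h import *
m=viewer.camera_model('top')
im,d=viewer.get_image('top'); cv2.imwrite('pics/top11.png',cv2.resize(im[150:360,150:510],None,fx=2.1,fy=2.1,interpolation=2))
hsv=cv2.cvtColor(im,cv2.COLOR_BGR2HSV)
q=cv2.inRange(hsv,*HS['cap_red']); q[:150]=0;q[360:]=0;q[:,510:]=0
v,u=np.nonzero((q>0)&(d>0)); X=(ray(m,np.c_[u,v])@np.array(m['R']).T)*d[v,u][:,None]; W=(X-np.array(m['t']))@np.array(m['R'])
print(toB(np.median(W,0)),np.percentile(W[:,2],[5,50,95]))
P=np.array([toB(w) for w in W]); print(np.percentile(P,[2,98],axis=0))
# new caps: bright/grey low-saturation blobs in blue tray
for nm in('top10','top11'):
    j=cv2.imread(f'pics/{nm}.png'); h=cv2.cvtColor(j,cv2.COLOR_BGR2HSV); k=cv2.inRange(h,(0,0,90),(180,70,255)); k[:,:585]=0;k[:, 660:]=0;k[:100]=0;k[290:]=0
    print(nm,[np.round(cv2.minEnclosingCircle(c),1).tolist() if 0 else [round(a,1) for a in cv2.minEnclosingCircle(c)[0]] for c in cv2.findContours(k,0,2)[0] if cv2.contourArea(c)>300])
E
```

```text
[0.09856088 0.15129631] [0.03226884 0.03713194 0.03999793]
[[0.08708712 0.14554488]
 [0.11167341 0.15723241]]
top10 [[611.3, 252.7], [619.6, 139.0]]
top11 [[611.4, 252.7], [619.7, 138.9]]
```

View pics/top11.png

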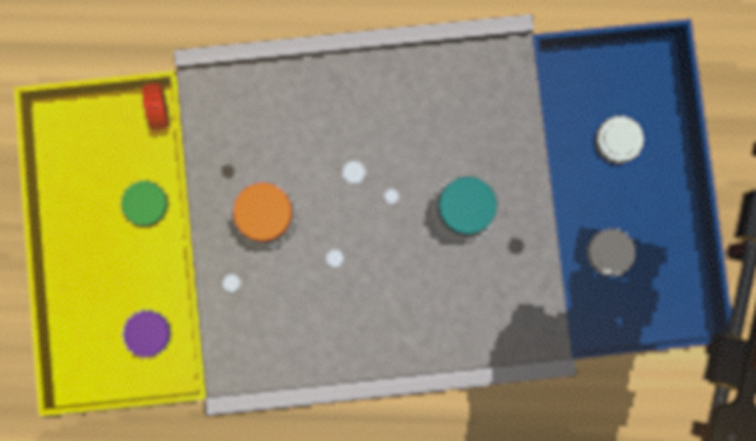

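```bash
python3 - <<'E'
from plant import workorder
print(workorder.job_done())
E
```

```text
the job is handed in; nothing more can be done
None
```

I swept the green, red and purple caps off the board's end into the yellow tray, with the fingers slightly open and no cap gripped or lifted. I handed the job in at about 21 s.

- **Correction on the way:** red first came to rest on edge, wedged between the tray wall and green with its top at z ≈ 0.05. I swept green sideways along the tray floor so that red dropped.
- **Caps:** in the last checks green and purple lie flat on the tray floor. **Red is not flat:** it stands on its rim against the side wall. Its top is at about 0.038 m, so its centre is near 0.021 m, below the rim. It did not move over the last second, so I left it there.
- **Pots and new caps:** both pots stand upright. Orange is within 1 mm of its start. The readings for teal differ by up to 5 mm, because its lid was only partly segmented in the top view. The white caps look unmoved: I compared them by eye with the first picture, and their positions held steady to 0.1 px between the last two.
- **Robot:** it touches nothing, and the force readings stayed below 2 N.

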